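# Clamp a sample block in a bonding fixture with its lever bolt

## Robot

A 6-joint arm with a two-finger parallel gripper is mounted at the origin on a cart in front of the work surface, level with it; the furniture and walls round the work are solid. World frame = base frame: x ahead of the robot, y to its left, z up, the work surface at z = 0. Lengths are in m, angles in rad, forces in N, time in s.
With the tool pointing down it reaches from about 0.25 to 0.725 m from the base axis. Payload 9.7 kg.
Tool frame: the origin (TCP) lies where the fingers leave the gripper's body, on its centre line; the fingertips stand 73 mm ahead of it and the grasp point (between the pads) lies 54 mm ahead of it (manip.grasp_offset is the distance from the TCP to the grasp point, in m); z points along the fingers, y is the direction in which the jaws open and shut (so a half turn about z gives the same grasp; the last joint's range is limited). The gripper opens to 85 mm and grips with 20 to 120 N. Pads are 22 mm wide; open, the fingers measure 114 mm over their backs; the gripper's body (76 mm by 85 mm) begins 54 mm behind the grasp point. The pads swing forward as they close: fully open they stand 13 mm farther back than shut.
Start: joints at [1.17, 0.087, 0.176, 1.66, 0, 1.571], TCP at [0.215, 0.506, 0.304] pointing down, gripper open.
Joint ranges: [-3.13, 3.13], [-0.85, 1.81], [-1.15, 1.24], [-2.2, 2.28], [-1.44, 1.52], [-3.14, 3.14]. Speed limits (rad/s): [2.22, 2.22, 2.57, 3.14, 3.14, 3.14].

## Interface

Orientations are given as a 3x3 rotation matrix whose columns are the frame's x, y, z axes.
In Python, from plant import manip gives the robot as it stands.
- The arm moves only by the tool arm_command, never from a script. Its arguments are lists of equal length, an entry for each row: "dp": the shift along the tool's x, y, z in mm, a list of three; "turn": the turn, a rotation vector about the tool's x, y, z in rad, a list of three; "gripper": the opening, from 0 (shut) to 1 (fully open). In form: {"dp": [[dx, dy, dz], ...], "turn": [[rx, ry, rz], ...], "gripper": [gripper, ...]}. A call has 1 to 10 rows; each row is the pose to reach, as a shift and turn from the pose commanded when the call began, along the tool's axes at that moment; what a row does not reach only later rows make up. A row lasts 1/10 s, in which the tool goes at most 50 mm and 8.59 degrees, less where a joint would pass 70% of its speed; a pose out of reach is approached as far as the arm can. A call with a gripper value outside its range is refused whole. The fingers move at their own pace and stop on an object; "force" is the grip in N (left out, the last holds). Time passes only in rows, so rows that repeat a pose let the fingers close. It gives the time, the measured TCP pose, the force and the opening at its end, in the units of the state.
- manip.get_obs(): the state, without advancing time (a new reading comes with each control period).
- manip.grab_frame(name): name is "side" or "top"; returns the picture (480x640x3 uint8, red, green, blue); there is no depth.
- manip.camera_params(name): a dict with "fov_y" (degrees; the focal length in pixels is half the picture's height over the tangent of half this angle, whatever the lens; pixels are square), "cx", "cy" (the principal point, pixels), "k1" (the pictures are not rectified: a ray, as slopes to the right and down, at radius r is drawn at 1 + k1 r^2 times it, then the intrinsics apply), "world_from_camera" (4x4, takes a point from camera to world coordinates). Camera axes: x right, y up, looking along -z (the intrinsics and any distortion apply to the point x, -y, -z); pixel columns grow to the right and rows downward; lengths in m; the calibration is good to about 2 mm. A picture is of the moment at which its call begins. camera_params takes no time and is no camera call.
- manip.sign_off(): hands the job in, once; it reports no verdict.
Trained networks look in the newest picture that a camera, given by its name, has taken for a name from the list of things; names that differ only in an ending like _2 or _b are one class to them, and where a whole thing is asked for, a point or a joint stands for the part that bears it (a point fixed in the world has none). Each returns a list of dicts, best first, with "p" (0 to 1); they miss things now and then, are a little off and sometimes report something else, mostly with a low value. They report only what shows in the picture. A call takes as long as a camera call.
- manip.look_for(query, camera): "centre" ([x, y, z] in m, in the coordinates of the camera as it stood for that picture, good to about 4 mm: the middle of the surface that is visible of it).
- manip.masks_of(query, camera): "mask" (480x640 bool, what is visible of it).
- manip.pinpoint(query, camera): "centre" ([x, y, z] in m, in the coordinates of the camera as it stood for that picture, good to about 4 mm: a listed point, or the origin of a listed thing).
The state is a dict: "time": time; "joint_pos": joint angles; "qd": joint speeds; "tau": joint torques, N m; "eef_pos": TCP position; "tcp_rot": TCP orientation; "wrist_force": force on the tool from outside, world axes, zero at the start; "ft_torque": the same for the moment, N m; "width": finger opening in m.
Only numpy, scipy, OpenCV 4.12 (cv2) and the standard library are available. Lean on these libraries where they do the work, as an engineer would, in place of code of your own. Each camera call takes 0.05 s, during which the arm holds its last target.

## Task

Clamp the sample block that lies on the bonding fixture: push the sliding jaw up until it holds the block square and flush against the fixed fence, then swing the raised lever round clockwise to screw the lever bolt in until it is snug, and only then fold the lever right down flat to lock the jaw. Leave the other things on the bench where they are.

Things in the scene. Friction and masses are not known exactly. Their poses are not given: they have to be found in the camera images.
- fixture: bonding fixture, fixed to the bench: aluminium base plate 204 x 130 x 18 mm with a lengthwise slot, a fence across one end and a sliding jaw. Origin: centre of the underside; +x along the slide to the fence, +y to its left, z up. The fence's clamping face is the plane x = 75 mm; the tops of fence (124 mm wide) and jaw are at z = 40 and 42.5 mm.
- jaw (a joint): travel of the jaw along the fixture's +x, m, range 0 to 0.060. Jaw: aluminium block 56 (x) x 124 (y) x 24 mm; front face at fixture x = -35 mm + travel, rear face at x = -91 mm + travel. With the block against the fence it meets the block at 0.052. Slides with about 6 N of drag and stays where left, even before it is locked.
- jaw_pad (a point): point on the jaw's rear face, 45 mm to the left (+y) of the bolt axis and 12 mm above the plate: a clear place to push along the fixture's +x, never under the lever at the start. Moves with the jaw.
- bolt (a joint): angle the upright lever bolt (mid-jaw) is screwed in, rad; grows clockwise seen from above. Starts at 0.13 to 0.83; snug on a firm stop at 3.11. From above, the lever points (3.11 - value) rad anticlockwise of the fixture's +y: at first to the right (-y) or right and back, along +y when snug. Takes 0.12 N m (2 to 3 N on the lever), stays where left; the head sinks 2 mm in all.
- lever (a joint): fold of the cam lever, rad: 0 = fully raised (1.0 rad above level), 1.0 = folded flat and level, its stop. Starts at 0 to 0.1. Folding takes 0.25 to 0.4 N m (5 to 8 N pressed down near its middle); it stays where it is left and does not spring back. Folded on a snug bolt it presses a pin on the base and locks the jaw (over 20 N); on a loose bolt it locks nothing.
- lever_pivot (a point): centre of the lever's cross pin in the forked head, on the bolt axis, 67 to 69 mm above the fixture's underside. The lever hinges and turns about this point. Head and knurled collar are under 30 mm wide.
- lever_tip (a point): end of the dark steel cam lever, 112 mm from the pivot, on its centre line. The lever is a straight bar 12 mm wide and 10 mm thick that widens to 18 mm over its outer 46 mm; its two flat flanks are upright.
- block: milled sample holder block to be clamped, 58 x 58 x 16 mm, 0.21 kg, loose on the fixture's base plate between jaw and fence, 6 to 18 mm short of the fence and a little askew. Origin: centre of its underside.
- flange: bystander: round blank flange with bolt holes, 70 mm across, 13 mm high, beyond the fixture, to the left. Origin: centre of the underside.
- blank: bystander: small round blank flange, 55 mm across, 17 mm high, to the right of the fixture. Origin: centre of the underside.
- spanner: bystander: spanner 162 x 25 x 7 mm lying along the bench's left edge. Origin: centre of the underside.
- caliper: bystander: caliper 200 x 74 x 15 mm lying to the right of the fixture. Origin: centre of the underside.
- dish: bystander: clear round dish, 64 mm across, 14 mm high, beyond the fixture. Origin: centre of the underside.
- spare_block: bystander: second sample holder block, 58 x 58 x 16 mm, lying on the bench itself, left front. Origin: centre of the underside.

How it is judged:
By the outcome, as a careful person would: the job done as asked, in the order asked, and still so for the second after the job is handed in, with the robot touching nothing.
It also fails if it takes over 64 s, if anything falls off the work surface, if the arm or the gripper's body presses on something with over 40 N, if the wrist force passes 120 N, or if a joint passes its speed limit or range.

## Working session

There is one attempt and no reset: what is moved stays moved. The work goes in short steps, Python scripts to look and compute and a tool call to move; the robot and the scene stay as the last step left them, time stands still between calls to the robot, and variables do not carry over. Pictures are saved under pics/ and viewed, and the job is handed in when it is done.

Besides the shell and the picture viewer there is one more tool, called as a command line: name --argument value ..., lists and objects as JSON in quotes. arm_command: Moves the arm, as the interface text tells. Its arguments: {"type":"object","properties":{"dp":{"type":"array"},"turn":{"type":"array"},"gripper":{"type":"array"},"force":{"type":"number"}},"required":["dp","turn","gripper"]}

```bash
mkdir -p pics; ls; cat > h.py <<'E'
import numpy as np, cv2
from plant import manip
def cam(n):
    return manip.camera_params(n)
def w(n,p):
    M=np.array(cam(n)["world_from_camera"]); return (M@np.append(p,1))[:3]
def proj(n,P):
    c=cam(n); M=np.linalg.inv(np.array(c["world_from_camera"])); q=M@np.append(P,1)
    a,b=q[0]/-q[2],-q[1]/-q[2]; f=240/np.tan(np.radians(c["fov_y"])/2); s=1+c["k1"]*(a*a+b*b)
    return c["cx"]+f*a*s,c["cy"]+f*b*s
def ray(n,u,v):
    c=cam(n); M=np.array(c["world_from_camera"]); f=240/np.tan(np.radians(c["fov_y"])/2)
    x=(u-c["cx"])/f;y=(v-c["cy"])/f; a,b=x,y
    for _ in range(30):
        s=1+c["k1"]*(a*a+b*b); a,b=x/s,y/s
    d=M[:3,:3]@np.array([a,-b,-1]); return M[:3,3],d
def atz(n,u,v,z):
    o,d=ray(n,u,v); return o+d*(z-o[2])/d[2]
def snap(n,f):
    im=manip.grab_frame(n); cv2.imwrite(f,np.ascontiguousarray(im[:,:,::-1])); return im
E
python3 - <<'E'
from h import *
np.set_printoptions(precision=4,suppress=True)
for n in("top","side"):
    snap(n,f"pics/{n}0.png"); print(n,cam(n))
    for q in("fixture","jaw_pad","lever_pivot","lever_tip","block"):
        for r in manip.pinpoint(q,n)[:2]: print(n,q,round(r["p"],2),w(n,r["centre"]))
o=manip.get_obs();print(o)
E
```

```text
pics
top {'fov_y': 42.9521493017328, 'cx': 324.4555590477375, 'cy': 240.5975580549989, 'k1': 0.03221596116288044, 'world_from_camera': array([[ 0.0252,  0.9818, -0.1884,  0.3839],
       [-0.9997,  0.0251, -0.0029,  0.0843],
       [ 0.0019,  0.1884,  0.9821,  1.1751],
       [ 0.    ,  0.    ,  0.    ,  1.    ]])}
top fixture 0.93 [ 0.5737  0.0832 -0.0029]
top jaw_pad 0.55 [0.5173 0.162  0.0284]
top jaw_pad 0.27 [0.5501 0.2841 0.0008]
top lever_pivot 0.62 [0.523  0.1104 0.0682]
top lever_pivot 0.23 [0.3961 0.2565 0.0024]
top lever_tip 0.72 [0.4631 0.0783 0.1574]
top lever_tip 0.4 [ 0.5168 -0.1299  0.0032]
top block 0.93 [0.6084 0.0749 0.0211]
side {'fov_y': 46.49005424038789, 'cx': 322.72978213519593, 'cy': 243.77728925207873, 'k1': 0.03354691978646389, 'world_from_camera': array([[-0.8034,  0.513 , -0.3022,  0.3254],
       [-0.5954, -0.6998,  0.3948,  0.4469],
       [-0.0089,  0.4971,  0.8676,  0.9131],
       [ 0.    ,  0.    ,  0.    ,  1.    ]])}
side fixture 0.6 [0.577  0.0857 0.0035]
side jaw_pad 0.59 [0.5157 0.1637 0.0286]
side lever_pivot 0.7 [0.5189 0.1077 0.0698]
side lever_tip 0.61 [0.4562 0.0792 0.1544]
side lever_tip 0.37 [0.3942 0.257  0.0006]
side block 0.6 [0.6049 0.0754 0.0148]
{'time': 0.6, 'joint_pos': array([ 1.17  ,  0.0869,  0.1759,  1.6598, -0.    ,  1.5708]), 'qd': array([ 0.0008, -0.0003, -0.0015,  0.0015,  0.0003,  0.0008]), 'tau': array([ -0.0004, -51.9824,  46.4685,   0.0013,   0.    ,  -0.    ]), 'eef_pos': array([0.2146, 0.5064, 0.3039]), 'tcp_rot': array([[-0.9207,  0.3902,  0.    ],
       [ 0.3902,  0.9207, -0.    ],
       [-0.    , -0.    , -1.    ]]), 'wrist_force': array([-0.2941, -0.2689, -0.7029]), 'ft_torque': array([0.0371, 0.045 , 0.0072]), 'width': 0.08530812551967945}
```

View pics/top0.png

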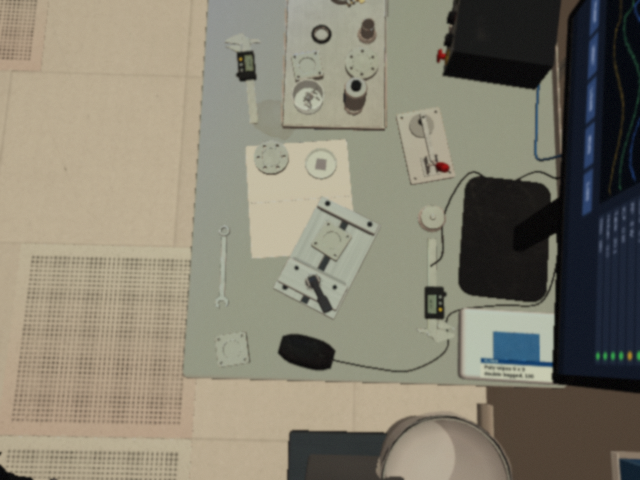

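View pics/side0.png

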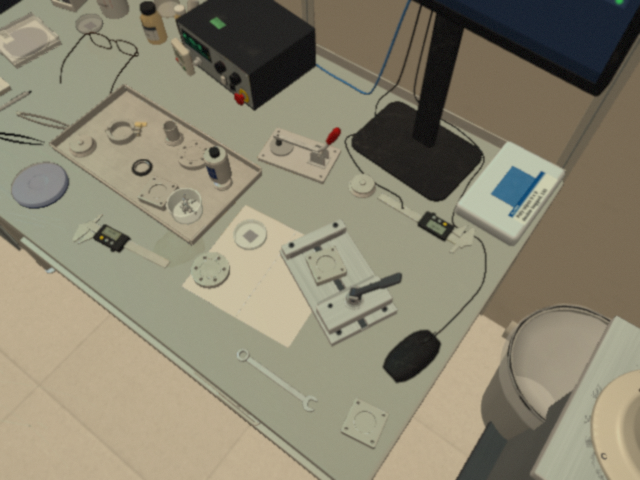

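The top view shows the fixture at about (327,257), yawed right, with the block at (330,238) and the raised lever running from (313,282) to (327,308). In the side view it is at about (338,280). I'll zoom in to get the yaw.

```bash
python3 - <<'E'
import cv2
a=cv2.imread("pics/top0.png")[190:325,260:395]; cv2.imwrite("pics/top0z.png",cv2.resize(a,(594,594),interpolation=cv2.INTER_CUBIC))
a=cv2.imread("pics/side0.png")[205:350,260:420]; cv2.imwrite("pics/side0z.png",cv2.resize(a,(640,580),interpolation=cv2.INTER_CUBIC))
E
```

```text
(no output)
```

View pics/top0z.png

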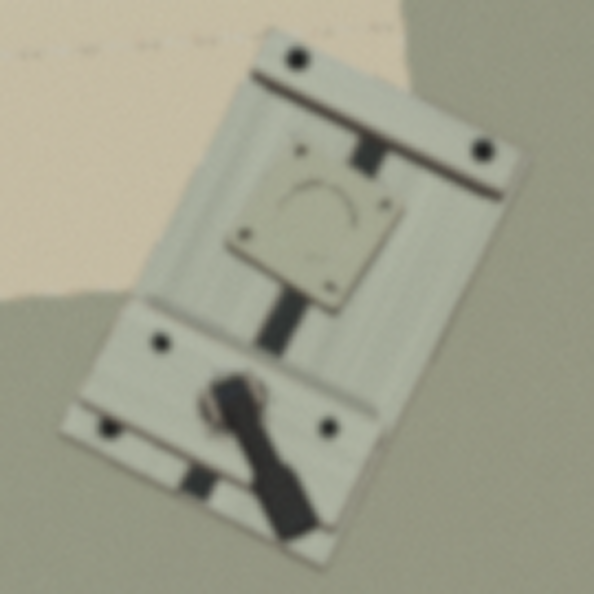

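View pics/side0z.png

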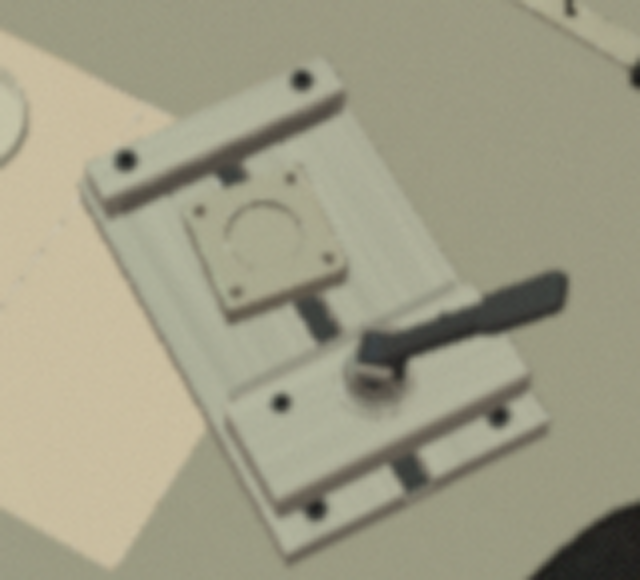

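```bash
cat > fit.py <<'E'
from h import *
from scipy.optimize import least_squares
def fxw(p,P):
    x,y,a=p[:3]; c,s=np.cos(a),np.sin(a)
    return np.array([x+c*P[0]-s*P[1],y+s*P[0]+c*P[1],P[2]])
if __name__=="__main__":
    T=lambda u,v:(260+u/4.4,190+v/4.4); S=lambda u,v:(260+u/4,205+v/4)
    O=[("top",T(256,70),.075,.062,.04),("top",T(504,190),.075,-.062,.04),("top",T(62,430),-.102,.065,.018),("top",T(325,570),-.102,-.065,.018),
       ("side",S(288,552),-.102,.065,.018),("side",S(548,423),-.102,-.065,.018),("side",S(108,206),.075,.062,.04),("side",S(346,93),.075,-.062,.04)]
    J=[("top",T(80,402),.062),("side",S(280,501),.062),("side",S(528,377),-.062)]
    def f(p):
        r=[]
        for n,uv,x,y,z in O: r+=list(np.array(proj(n,fxw(p,(x,y,z))))-uv)
        for n,uv,y in J: r+=list(np.array(proj(n,fxw(p,(-.091+p[3],y,.0425))))-uv)
        return np.array(r)
    s=least_squares(f,[.575,.085,-.5,0.01],loss="soft_l1")
    p=s.x;print(p,np.degrees(p[2]));print(f(p).reshape(-1,2).round(1))
    np.save("p.npy",p)
    print("pad",fxw(p,(-.091+p[3],.045,.03)),"bolt",fxw(p,(-.063+p[3],0,.068)))
    for n,uv,v in [("top",T(297,528),0)]: print(atz(n,*uv,.155))
E
python3 fit.py
```

```text
[ 0.57492244  0.08162994 -0.44758355  0.00208964] -25.644648366987536
[[-1.9 -0.2]
 [-0.2  1.4]
 [-1.7  0.5]
 [-0.5  0. ]
 [-0.3 -0.1]
 [ 1.1 -1.6]
 [-0.7 -2.4]
 [ 0.6 -2.1]
 [-2.1 -0.1]
 [-0.3  0. ]
 [ 2.  -1.4]]
pad [0.51424562 0.16067661 0.03      ] bolt [0.52001202 0.10799124 0.068     ]
[0.46205137 0.07932347 0.155     ]
```

```bash
python3 - <<'E'
from h import *; from fit import fxw
np.set_printoptions(precision=4,suppress=True)
T=lambda u,v:(260+u/4.4,190+v/4.4); S=lambda u,v:(260+u/4,205+v/4)
def ang(n,a,b,z):
    d=atz(n,*b,z)-atz(n,*a,z); return np.degrees(np.arctan2(d[1],d[0])),np.linalg.norm(d)
print("slot",ang("top",T(197,480),T(372,155),.018))
print("fence",ang("top",T(256,70),T(504,190),.04),"rear",ang("top",T(62,430),T(325,570),.018),"jawrear",ang("top",T(80,402),T(330,530),.0425))
print("side slot",ang("side",S(410,475),S(230,175),.018),"rear",ang("side",S(288,552),S(548,423),.018),"jaw",ang("side",S(280,501),S(528,377),.0425),"fence",ang("side",S(108,206),S(346,93),.04))
p=np.load("p.npy")
print("mouse",atz("top",280,352,0.02),atz("top",333,352,.02),atz("top",305,334,.02))
print("pre",fxw(p,(-.118,.048,.099)), "end finger",fxw(p,(-.102+.052,.048,.099)))
E
```

```text
slot (np.float64(-26.590222922679736), np.float64(0.16236272379112496))
fence (np.float64(-114.99680710885056), np.float64(0.1196508414917565)) rear (np.float64(-116.45556399730012), np.float64(0.1284500997943015)) jawrear (np.float64(-115.611691745531), np.float64(0.11883484146787728))
side slot (np.float64(-25.686165440180496), np.float64(0.16604808034179638)) rear (np.float64(-116.26935809751842), np.float64(0.1264905657626929)) jaw (np.float64(-115.7954826066637), np.float64(0.11910477000170175)) fence (np.float64(-114.89709451626284), np.float64(0.12186797596687458))
mouse [0.3924 0.1651 0.02  ] [0.3949 0.0665 0.02  ] [0.4266 0.1197 0.02  ]
pre [0.4893 0.176  0.099 ] end finger [0.5506 0.1465 0.099 ]
```

arm_command --dp '[[0,0,0]]' --turn '[[0,0,0.05]]' --gripper '[0]' --force 40

```text
time: 0.7
eef_pos: [0.2146, 0.5064, 0.3039]
tcp_rot: [[-0.9, 0.436, 0.0], [0.436, 0.9, 0.0], [0.0, 0.0, -1.0]]
wrist_force: [0.4, -0.6, -0.1]
width: 0.0733
```

```bash
python3 - <<'E'
from h import *
o=manip.get_obs();print(o["joint_pos"],o["tcp_rot"],o["eef_pos"])
E
```

```text
[ 1.17000318e+00  8.68308027e-02  1.75948622e-01  1.65979652e+00
 -3.58896534e-06  1.62111938e+00] [[-8.99961033e-01  4.35970340e-01  4.91941385e-05]
 [ 4.35970343e-01  8.99961026e-01  1.06899297e-04]
 [ 2.33211546e-06  1.17652387e-04 -9.99999993e-01]] [0.21458333 0.50641512 0.3039472 ]
```

arm_command --dp '[[-40,-18,5],[-80,-36,15],[-120,-54,30],[-160,-72,45],[-200,-90,60],[-240,-108,70],[-280,-126,80],[-320,-144,90],[-360,-162,100],[-391,-178,110]]' --turn '[[0,0,0],[0,0,0],[0,0,0],[0,0,0],[0,0,0],[0,0,0],[0,0,0],[0,0,0],[0,0,0],[0,0,0]]' --gripper '[0,0,0,0,0,0,0,0,0,0]'

```text
time: 1.7
eef_pos: [0.4902, 0.1739, 0.1936]
tcp_rot: [[-0.9, 0.437, 0.001], [0.437, 0.9, 0.0], [-0.001, 0.0, -1.0]]
wrist_force: [1.4, 0.5, -0.9]
width: 0.0004
```

```bash
python3 - <<'E'
from h import *; from fit import fxw
a=np.radians(-25.85); R=np.array([[np.cos(a),-np.sin(a)],[np.sin(a),np.cos(a)]])
o=manip.get_obs(); print(o["eef_pos"],o["wrist_force"],o["joint_pos"],o["width"]); p=np.load("p.npy")
print("fixture coords",R.T@(o["eef_pos"][:2]-p[:2]))
E
```

```text
[0.49021274 0.17389245 0.19361654] [ 1.39950348  0.48166205 -0.85595625] [ 3.40947578e-01  1.70714923e-03 -1.25064715e-01  1.44339840e+00
 -1.62797111e-04  7.92668202e-01] 0.0004203492167153837
fixture coords [-0.11646152  0.04609576]
```

arm_command --dp '[[2,2,25],[2,2,50],[2,2,75],[2,2,95],[2,2,95],[2,2,95]]' --turn '[[0,0,0],[0,0,0],[0,0,0],[0,0,0],[0,0,0],[0,0,0]]' --gripper '[0,0,0,0,0,0]'

```text
time: 2.3
eef_pos: [0.488, 0.1785, 0.0993]
tcp_rot: [[-0.9, 0.436, -0.0], [0.436, 0.9, -0.0], [0.0, -0.0, -1.0]]
wrist_force: [0.4, -0.2, 0.3]
width: -0.0
```

```bash
python3 - <<'E'
from h import *
a=snap("top","pics/top1.png")[190:325,260:395]; cv2.imwrite("pics/top1z.png",cv2.resize(a,(594,594))[:,:,::-1])
a=snap("side","pics/side1.png")[205:350,260:420]; cv2.imwrite("pics/side1z.png",cv2.resize(a,(640,580))[:,:,::-1])
E
```

```text
(no output)
```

View pics/side1z.png

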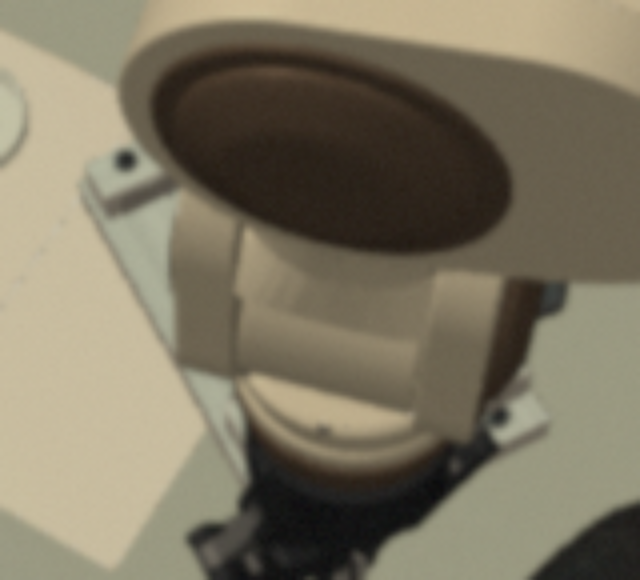

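View pics/top1z.png

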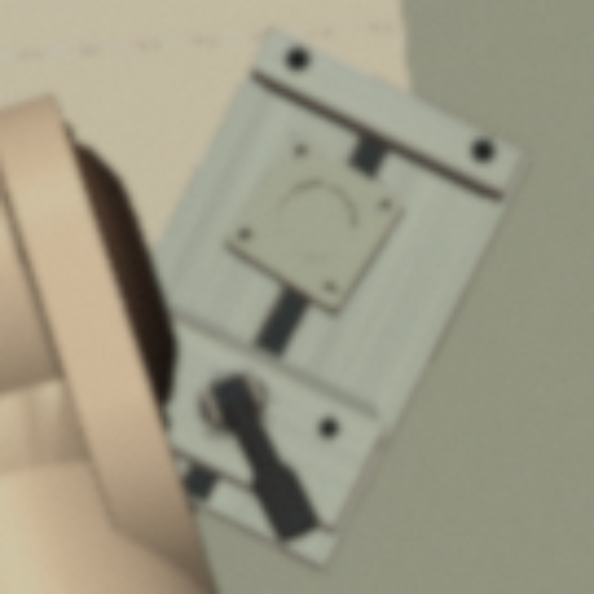

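The side view shows the gripper behind the jaw at (330,520). In the top view it stays left of the lever. Pushing.

arm_command --dp '[[-6,0,0],[-10,0,0],[-14,0,0],[-18,0,0],[-22,0,0],[-26,0,0],[-30,0,0],[-34,0,0],[-37,0,0],[-40,0,0]]' --turn '[[0,0,0],[0,0,0],[0,0,0],[0,0,0],[0,0,0],[0,0,0],[0,0,0],[0,0,0],[0,0,0],[0,0,0]]' --gripper '[0,0,0,0,0,0,0,0,0,0]'

```text
time: 3.4
eef_pos: [0.5236, 0.1614, 0.0989]
tcp_rot: [[-0.9, 0.435, -0.002], [0.435, 0.9, 0.001], [0.002, 0.0, -1.0]]
wrist_force: [-5.2, 3.5, 3.7]
width: -0.0003
```

arm_command --dp '[[-3,0,0],[-6,0,0],[-9,0,0],[-12,0,0],[-15,0,0],[-17,0,0],[-19,0,0],[-20,0,0]]' --turn '[[0,0,0],[0,0,0],[0,0,0],[0,0,0],[0,0,0],[0,0,0],[0,0,0],[0,0,0]]' --gripper '[0,0,0,0,0,0,0,0]'

```text
time: 4.2
eef_pos: [0.5415, 0.1528, 0.0989]
tcp_rot: [[-0.9, 0.435, -0.002], [0.435, 0.9, 0.001], [0.002, 0.0, -1.0]]
wrist_force: [-5.8, 3.8, 4.2]
width: -0.0001
```

arm_command --dp '[[-2,0,0],[-3,0,0],[-4,0,0],[-4,0,0]]' --turn '[[0,0,0],[0,0,0],[0,0,0],[0,0,0]]' --gripper '[0,0,0,0]'

```text
time: 4.6
eef_pos: [0.5451, 0.1511, 0.0989]
tcp_rot: [[-0.9, 0.435, -0.002], [0.435, 0.9, 0.001], [0.002, 0.0, -1.0]]
wrist_force: [-5.7, 2.9, 3.5]
width: -0.0001
```

arm_command --dp '[[-1,0,0],[-2,0,0],[-2,0,0]]' --turn '[[0,0,0],[0,0,0],[0,0,0]]' --gripper '[0,0,0]'

```text
time: 4.9
eef_pos: [0.5469, 0.1502, 0.0989]
tcp_rot: [[-0.9, 0.435, -0.002], [0.435, 0.9, 0.001], [0.002, 0.0, -1.0]]
wrist_force: [-4.8, 4.0, 3.4]
width: 0.0004
```

arm_command --dp '[[-1,0,0],[-2,0,0],[-2,0,0]]' --turn '[[0,0,0],[0,0,0],[0,0,0]]' --gripper '[0,0,0]'

```text
time: 5.2
eef_pos: [0.5487, 0.1493, 0.0989]
tcp_rot: [[-0.9, 0.435, -0.002], [0.435, 0.9, 0.001], [0.002, 0.0, -1.0]]
wrist_force: [-5.4, 4.0, 2.8]
width: 0.0002
```

arm_command --dp '[[-1,0,0],[-1,0,0]]' --turn '[[0,0,0],[0,0,0]]' --gripper '[0,0]'

```text
time: 5.4
eef_pos: [0.5496, 0.1489, 0.0989]
tcp_rot: [[-0.9, 0.435, -0.002], [0.435, 0.9, 0.001], [0.002, 0.0, -1.0]]
wrist_force: [-4.8, 3.4, 3.2]
width: 0.0001
```

arm_command --dp '[[-1,0,0],[-1,0,0]]' --turn '[[0,0,0],[0,0,0]]' --gripper '[0,0]'

```text
time: 5.6
eef_pos: [0.5505, 0.1485, 0.0989]
tcp_rot: [[-0.9, 0.435, -0.002], [0.435, 0.9, 0.001], [0.002, 0.0, -1.0]]
wrist_force: [-5.4, 3.9, 3.4]
width: 0.0001
```

arm_command --dp '[[-1,0,0],[-1,0,0]]' --turn '[[0,0,0],[0,0,0]]' --gripper '[0,0]'

```text
time: 5.8
eef_pos: [0.5514, 0.1481, 0.0989]
tcp_rot: [[-0.9, 0.435, -0.002], [0.435, 0.9, 0.001], [0.002, 0.0, -1.0]]
wrist_force: [-6.1, 4.1, 2.4]
width: -0.0001
```

```bash
python3 - <<'E'
from h import *
a=snap("top","pics/top2.png")[190:325,260:395]; cv2.imwrite("pics/top2z.png",cv2.resize(a,(594,594))[:,:,::-1])
E
```

```text
(no output)
```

View pics/top2z.png

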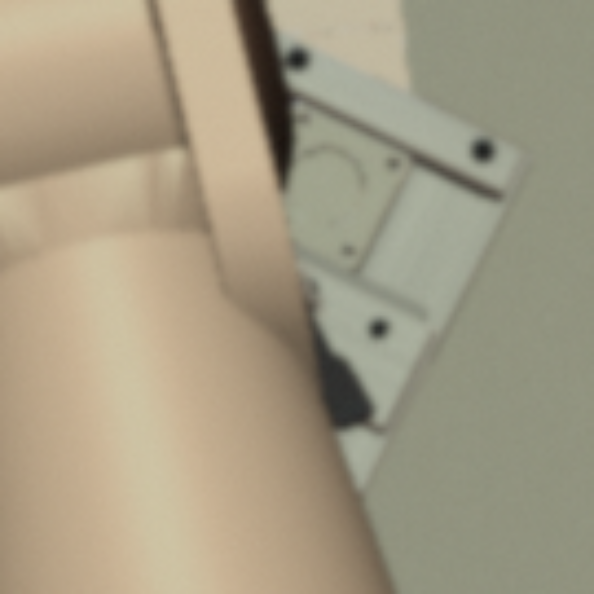

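The block at (345,200) is square to the jaw and nearly at the fence. A bit further.

arm_command --dp '[[-1,0,0],[-2,0,0],[-2,0,0]]' --turn '[[0,0,0],[0,0,0],[0,0,0]]' --gripper '[0,0,0]'

```text
time: 6.15
eef_pos: [0.5527, 0.1474, 0.0989]
tcp_rot: [[-0.901, 0.435, -0.003], [0.435, 0.901, 0.002], [0.003, 0.0, -1.0]]
wrist_force: [-8.6, 5.0, 4.9]
width: 0.0003
```

arm_command --dp '[[-1,0,0],[-1,0,0]]' --turn '[[0,0,0],[0,0,0]]' --gripper '[0,0]'

```text
time: 6.35
eef_pos: [0.5529, 0.1473, 0.0989]
tcp_rot: [[-0.901, 0.434, -0.005], [0.434, 0.901, 0.003], [0.005, 0.0, -1.0]]
wrist_force: [-13.2, 7.5, 8.1]
width: -0.0001
```

arm_command --dp '[[-1,0,0],[-1,0,0]]' --turn '[[0,0,0],[0,0,0]]' --gripper '[0,0]'

```text
time: 6.55
eef_pos: [0.553, 0.1473, 0.0989]
tcp_rot: [[-0.901, 0.434, -0.006], [0.434, 0.901, 0.003], [0.007, 0.0, -1.0]]
wrist_force: [-17.8, 8.6, 10.2]
width: -0.0001
```

arm_command --dp '[[10,0,0],[25,0,0],[25,10,-40],[25,20,-80],[25,50,-120],[25,85,-165],[25,120,-165],[25,120,-165],[25,120,-165]]' --turn '[[0,0,0],[0,0,0],[0,0,0],[0,0,0],[0,0,0],[0,0,0],[0,0,0],[0,0,0],[0,0,0]]' --gripper '[0,0,0,0,0,0,0,0,0]'

```text
time: 7.45
eef_pos: [0.585, 0.2655, 0.2631]
tcp_rot: [[-0.901, 0.435, -0.001], [0.435, 0.901, -0.001], [0.0, -0.001, -1.0]]
wrist_force: [0.8, -0.5, 0.3]
width: -0.0001
```

```bash
python3 - <<'E'
from h import *
a=snap("top","pics/top3.png")[180:315,270:405]; cv2.imwrite("pics/top3z.png",cv2.resize(a,(594,594))[:,:,::-1])
b=snap("side","pics/side3.png")[205:350,260:420]; cv2.imwrite("pics/side3z.png",cv2.resize(b,(640,580))[:,:,::-1])
for n in("top","side"):
    for q in("lever_pivot","lever_tip","block"):
        for r in manip.pinpoint(q,n)[:2]: print(n,q,round(r["p"],2),w(n,r["centre"]).round(4))
p=np.load("p.npy");print("fitblock",p)
o=manip.get_obs();print(o["eef_pos"],o["joint_pos"].round(3))
E
```

```text
top lever_pivot 0.57 [0.5623 0.088  0.0689]
top lever_tip 0.6 [0.5031 0.0564 0.1572]
top block 0.96 [0.6187 0.071  0.0209]
side lever_pivot 0.64 [0.5631 0.0855 0.068 ]
side lever_pivot 0.41 [0.5492 0.2858 0.0025]
side lever_tip 0.92 [0.5045 0.0605 0.1589]
side block 0.61 [0.6202 0.0706 0.0142]
side block 0.4 [ 0.7757  0.2009 -0.0037]
fitblock [ 0.57492244  0.08162994 -0.44758355  0.00208964]
[0.58517052 0.26417048 0.26412708] [ 0.424  0.303  0.349  1.616 -0.     0.876]
```

View pics/top3z.png

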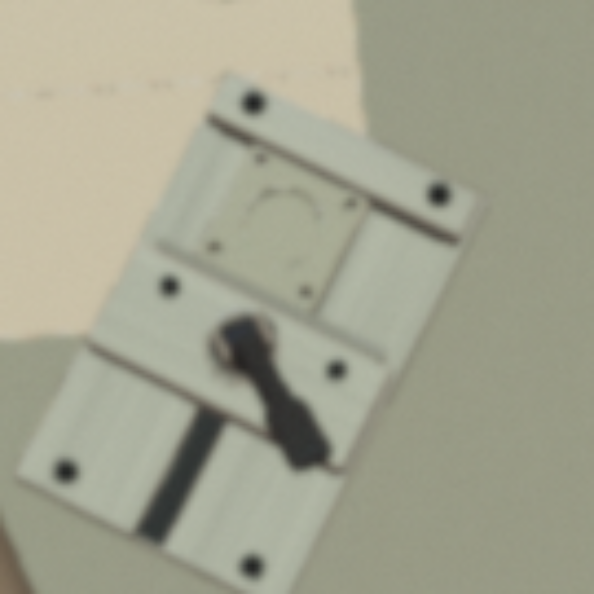

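View pics/side3z.png

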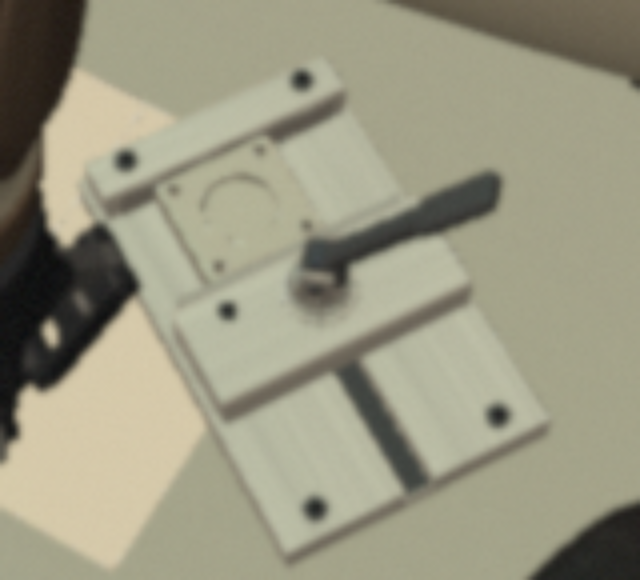

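The block sits flush and square between jaw and fence in both views (top about (285,230), side about (240,210)). Next, swing round to the trailing side of the lever.

arm_command --dp '[[-6,-23,0],[-12,-45,0],[-17,-68,0],[-23,-91,0],[-29,-113,0],[-34,-136,0],[-40,-159,0],[-46,-181,0],[-52,-204,0],[-57,-226,0]]' --turn '[[0,0,-0.14],[0,0,-0.28],[0,0,-0.42],[0,0,-0.56],[0,0,-0.7],[0,0,-0.84],[0,0,-0.98],[0,0,-1.12],[0,0,-1.26],[0,0,-1.4]]' --gripper '[0,0,0,0,0,0,0,0,0,0]'

```text
time: 8.85
eef_pos: [0.5377, 0.0353, 0.2641]
tcp_rot: [[-0.578, -0.816, 0.0], [-0.816, 0.578, -0.0], [-0.0, -0.0, -1.0]]
wrist_force: [-0.5, -0.5, -0.2]
width: -0.0001
```

arm_command --dp '[[0,0,0],[0,0,0],[0,0,0],[0,0,0],[0,0,0],[0,0,0],[0,0,0],[0,0,0],[0,0,0],[0,0,0]]' --turn '[[0,0,-0.14],[0,0,-0.28],[0,0,-0.42],[0,0,-0.56],[0,0,-0.7],[0,0,-0.84],[0,0,-0.98],[0,0,-1.075],[0,0,-1.075],[0,0,-1.075]]' --gripper '[0,0,0,0,0,0,0,0,0,0]'

```text
time: 9.85
eef_pos: [0.5381, 0.0363, 0.264]
tcp_rot: [[0.435, -0.9, 0.0], [-0.9, -0.435, 0.0], [0.0, -0.0, -1.0]]
wrist_force: [-0.1, 0.1, 0.3]
width: 0.0001
```

```bash
cat > st.py <<'E'
from h import *
B=np.array([.564,.0868])
o=manip.get_obs(); R=o["tcp_rot"]; psi=np.degrees(np.arctan2(R[1,0],R[0,0]))
d=o["eef_pos"][:2]-B
print("t",o["time"],"tcp",o["eef_pos"].round(4),"psi",psi.round(2),"d",(d*1000).round(1),"q6",o["joint_pos"].round(2),"F tool",(R.T@o["wrist_force"]).round(1))
g=R[:2,:2].T@(-d)*1000
print("bolt in tool xy",g.round(1))
E
python3 st.py
```

```text
t 9.85 tcp [0.5381 0.0363 0.264 ] psi -64.21 d [-25.9 -50.5] q6 [ 0.07  0.05  0.06  1.58 -0.   -1.95] F tool [-0.2  0.1 -0.3]
bolt in tool xy [-34.1 -45.3]
```

arm_command --dp '[[0,0,25],[0,0,50],[0,0,79],[0,0,79],[0,0,79]]' --turn '[[0,0,0],[0,0,0],[0,0,0],[0,0,0],[0,0,0]]' --gripper '[0,0,0,0,0]'

```text
time: 10.35
eef_pos: [0.538, 0.0364, 0.1854]
tcp_rot: [[0.437, -0.9, -0.0], [-0.9, -0.437, -0.0], [-0.0, 0.0, -1.0]]
wrist_force: [0.4, -0.4, 1.2]
width: -0.0001
```

```bash
python3 st.py; python3 - <<'E'
from h import *
a=snap("top","pics/top4.png")[180:315,270:405]; cv2.imwrite("pics/top4z.png",cv2.resize(a,(594,594))[:,:,::-1])
b=snap("side","pics/side4.png")[165:350,240:440]; cv2.imwrite("pics/side4z.png",cv2.resize(b,(640,592))[:,:,::-1])
E
```

```text
t 10.35 tcp [0.538  0.0364 0.1854] psi -64.1 d [-26.  -50.4] q6 [ 0.07  0.05 -0.09  1.43 -0.   -1.96] F tool [ 0.5 -0.2 -1.2]
bolt in tool xy [-34.  -45.4]
```

View pics/side4z.png

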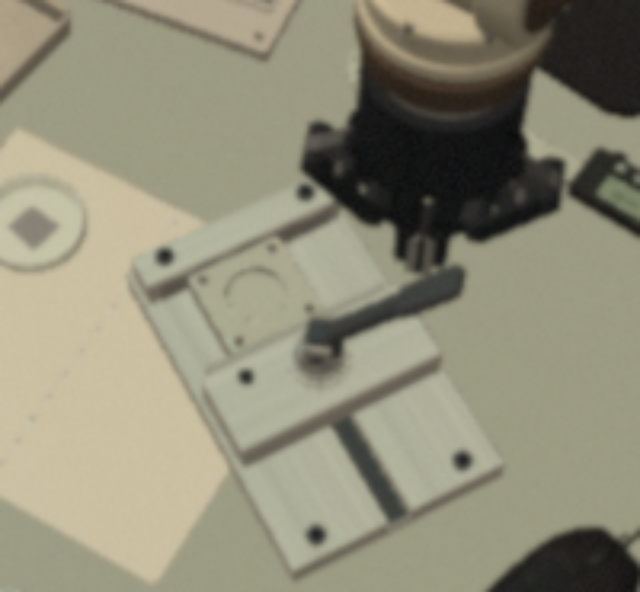

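The closed fingertips at (425,255) stand behind the lever's far flank, clear of it. Closing in.

arm_command --dp '[[-5,0,0],[-10,0,0],[-14,0,0],[-14,0,0]]' --turn '[[0,0,0],[0,0,0],[0,0,0],[0,0,0]]' --gripper '[0,0,0,0]'

```text
time: 10.85
eef_pos: [0.532, 0.0494, 0.1855]
tcp_rot: [[0.438, -0.899, 0.001], [-0.899, -0.438, -0.001], [0.001, -0.001, -1.0]]
wrist_force: [-0.2, -1.2, 0.7]
width: -0.0
```

```bash
python3 st.py; python3 - <<'E'
import numpy as np
# orbit about bolt: bolt in tool frame g; turn phi about tool z (down); clockwise from above = +phi
g=np.array([-20.,-45.4])
for k in range(1,11):
    f=.13*k; c,s=np.cos(f),np.sin(f); R=np.array([[c,-s],[s,c]])
    print(round(f,2),(g-R@g).round(0))
E
```

```text
t 10.85 tcp [0.532  0.0494 0.1855] psi -64.0 d [-32.  -37.4] q6 [ 0.09  0.04 -0.11  1.43 -0.   -1.93] F tool [ 1.   0.7 -0.7]
bolt in tool xy [-19.6 -45.1]
0.13 [-6.  2.]
0.26 [-12.   4.]
0.39 [-19.   4.]
0.52 [-25.   4.]
0.65 [-32.   3.]
0.78 [-38.   1.]
0.91 [-44.  -2.]
1.04 [-49.  -5.]
1.17 [-54.  -9.]
1.3 [-58. -14.]
```

arm_command --dp '[[-6,2,0],[-12,4,0],[-19,4,0],[-25,4,0],[-32,3,0]]' --turn '[[0,0,0.13],[0,0,0.26],[0,0,0.39],[0,0,0.52],[0,0,0.65]]' --gripper '[0,0,0,0,0]'

```text
time: 11.35
eef_pos: [0.5155, 0.0763, 0.185]
tcp_rot: [[-0.201, -0.98, 0.001], [-0.98, 0.201, -0.001], [0.001, -0.001, -1.0]]
wrist_force: [2.4, -4.5, -0.3]
width: -0.0005
```

```bash
python3 st.py; python3 - <<'E'
from h import *
a=snap("top","pics/top5.png")[180:315,270:405]; cv2.imwrite("pics/top5z.png",cv2.resize(a,(594,594))[:,:,::-1])
b=snap("side","pics/side5.png")[165:350,240:440]; cv2.imwrite("pics/side5z.png",cv2.resize(b,(640,592))[:,:,::-1])
E
```

```text
t 11.35 tcp [0.5155 0.0763 0.185 ] psi -101.6 d [-48.5 -10.5] q6 [ 0.15  0.01 -0.14  1.43 -0.   -1.22] F tool [ 3.9 -3.3  0.3]
bolt in tool xy [-20.  -45.5]
```

View pics/side5z.png

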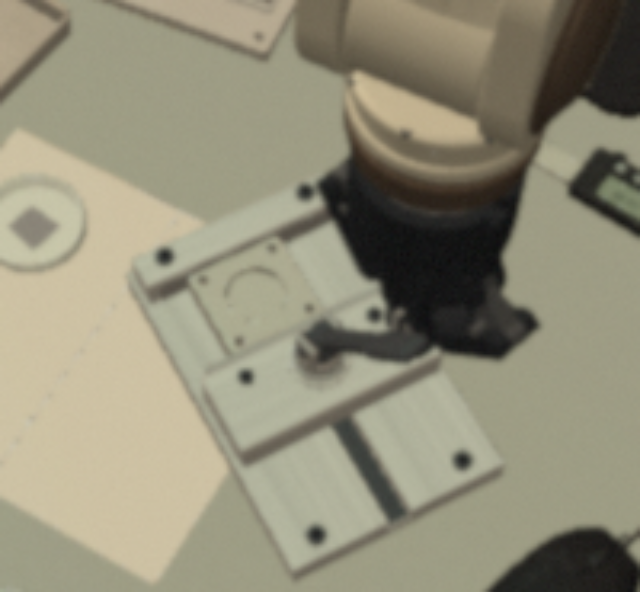

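The lever is following the fingers (side, (320,340) to about (420,345)) with the jaw and block unmoved. Continuing.

arm_command --dp '[[-6,2,0],[-12,4,0],[-19,4,0],[-25,4,0],[-32,3,0],[-38,1,0],[-44,-2,0],[-49,-5,0],[-54,-9,0],[-58,-14,0]]' --turn '[[0,0,0.13],[0,0,0.26],[0,0,0.39],[0,0,0.52],[0,0,0.65],[0,0,0.78],[0,0,0.91],[0,0,1.04],[0,0,1.17],[0,0,1.3]]' --gripper '[0,0,0,0,0,0,0,0,0,0]'

```text
time: 12.45
eef_pos: [0.54, 0.1309, 0.1846]
tcp_rot: [[-0.997, -0.074, -0.002], [-0.074, 0.997, 0.0], [0.002, 0.001, -1.0]]
wrist_force: [-1.8, 0.4, -0.2]
width: 0.0002
```

```bash
python3 st.py; python3 - <<'E'
from h import *
a=snap("top","pics/top6.png")[180:315,270:405]; cv2.imwrite("pics/top6z.png",cv2.resize(a,(594,594))[:,:,::-1])
b=snap("side","pics/side6.png")[165:350,240:440]; cv2.imwrite("pics/side6z.png",cv2.resize(b,(640,592))[:,:,::-1])
E
```

```text
t 12.45 tcp [0.54   0.1309 0.1846] psi -175.77 d [-24.   44.1] q6 [ 0.24  0.09 -0.05  1.43  0.    0.16] F tool [1.7 0.5 0.2]
bolt in tool xy [-20.7 -45.7]
```

View pics/side6z.png

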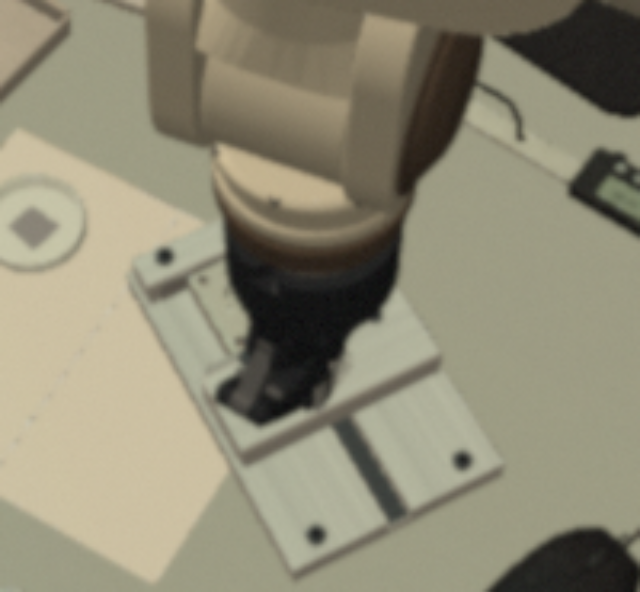

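View pics/top6z.png

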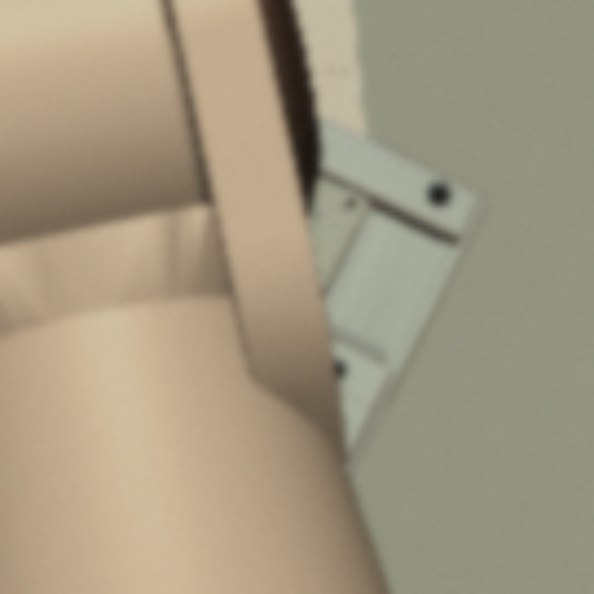

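arm_command --dp '[[-5,2,0],[-9,3,0],[-14,4,0],[-19,4,0],[-19,4,0]]' --turn '[[0,0,0.1],[0,0,0.2],[0,0,0.3],[0,0,0.4],[0,0,0.4]]' --gripper '[0,0,0,0,0]'

```text
time: 13.05
eef_pos: [0.559, 0.136, 0.1846]
tcp_rot: [[-0.949, 0.316, -0.001], [0.316, 0.949, 0.0], [0.001, 0.0, -1.0]]
wrist_force: [-1.5, 0.8, 0.1]
width: -0.0003
```

```bash
python3 st.py
```

```text
t 13.05 tcp [0.559  0.136  0.1846] psi 161.59 d [-5.  49.2] q6 [ 0.24  0.14 -0.    1.43  0.    0.56] F tool [ 1.6  0.3 -0.1]
bolt in tool xy [-20.3 -45.1]
```

arm_command --dp '[[-2,1,0],[-4,1,0],[-4,1,0]]' --turn '[[0,0,0.04],[0,0,0.08],[0,0,0.08]]' --gripper '[0,0,0]'

```text
time: 13.35
eef_pos: [0.5629, 0.1356, 0.1848]
tcp_rot: [[-0.921, 0.39, -0.0], [0.39, 0.921, 0.0], [0.0, -0.0, -1.0]]
wrist_force: [-0.2, 1.5, -0.3]
width: -0.0003
```

```bash
python3 st.py
```

```text
t 13.35 tcp [0.5629 0.1356 0.1848] psi 157.07 d [-1.1 48.8] q6 [0.24 0.14 0.01 1.44 0.   0.64] F tool [0.8 1.3 0.3]
bolt in tool xy [-20.  -44.5]
```

arm_command --dp '[[-2,0,0],[-3,0,0],[-3,0,0]]' --turn '[[0,0,0.03],[0,0,0.05],[0,0,0.05]]' --gripper '[0,0,0]'

```text
time: 13.65
eef_pos: [0.5659, 0.1347, 0.185]
tcp_rot: [[-0.898, 0.439, 0.0], [0.439, 0.898, 0.001], [0.0, 0.001, -1.0]]
wrist_force: [-1.4, 2.2, 1.3]
width: -0.0001
```

arm_command --dp '[[-1,0,0],[-2,0,0],[-2,0,0]]' --turn '[[0,0,0],[0,0,0],[0,0,0]]' --gripper '[0,0,0]'

```text
time: 13.95
eef_pos: [0.5677, 0.1337, 0.1849]
tcp_rot: [[-0.898, 0.44, -0.0], [0.44, 0.898, 0.0], [0.0, 0.0, -1.0]]
wrist_force: [-1.6, 3.6, -0.6]
width: 0.0003
```

```bash
python3 st.py
```

```text
t 13.95 tcp [0.5677 0.1337 0.1849] psi 153.91 d [ 3.7 46.9] q6 [0.23 0.15 0.02 1.44 0.   0.69] F tool [3.  2.5 0.6]
bolt in tool xy [-17.2 -43.7]
```

arm_command --dp '[[-1,0,0],[-2,0,0],[-2,0,0]]' --turn '[[0,0,0],[0,0,0],[0,0,0]]' --gripper '[0,0,0]'

```text
time: 14.25
eef_pos: [0.5692, 0.133, 0.1849]
tcp_rot: [[-0.898, 0.44, -0.001], [0.44, 0.898, 0.001], [0.001, 0.0, -1.0]]
wrist_force: [-5.3, 4.6, 2.7]
width: 0.0001
```

arm_command --dp '[[-1,0,0],[-2,0,0],[-2,0,0]]' --turn '[[0,0,0],[0,0,0],[0,0,0]]' --gripper '[0,0,0]'

```text
time: 14.55
eef_pos: [0.5705, 0.1324, 0.1849]
tcp_rot: [[-0.898, 0.439, -0.002], [0.439, 0.898, 0.001], [0.003, 0.0, -1.0]]
wrist_force: [-7.8, 6.6, 4.0]
width: 0.0
```

```bash
python3 st.py
```

```text
t 14.55 tcp [0.5705 0.1324 0.1849] psi 153.93 d [ 6.5 45.6] q6 [0.23 0.16 0.03 1.44 0.   0.68] F tool [ 9.9  2.5 -3.9]
bolt in tool xy [-14.2 -43.8]
```

```bash
python3 - <<'E'
from h import *
b=snap("side","pics/side7.png")[165:350,240:440]; cv2.imwrite("pics/side7z.png",cv2.resize(b,(640,592))[:,:,::-1])
for q in("lever_pivot","lever_tip"):
    for r in manip.pinpoint(q,"side")[:2]: print(q,round(r["p"],2),w("side",r["centre"]).round(4))
E
```

```text
lever_pivot 0.52 [0.5631 0.0846 0.0654]
lever_tip 0.34 [0.5728 0.0832 0.003 ]
```

View pics/side7z.png

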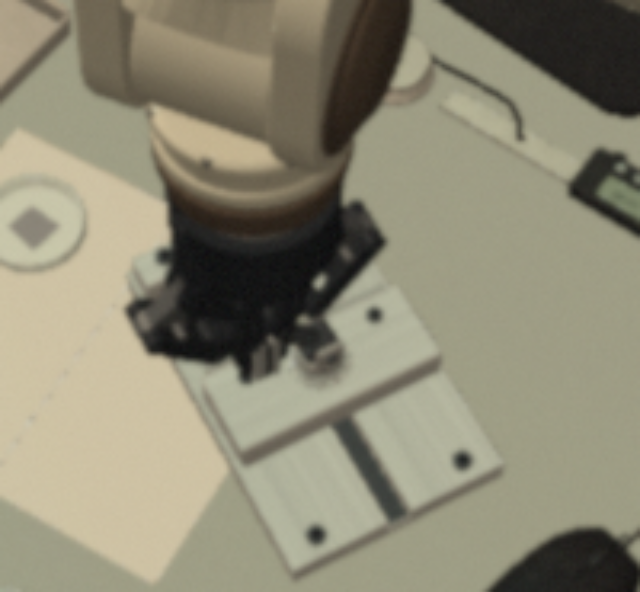

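arm_command --dp '[[10,0,0],[20,0,0],[20,0,-40],[20,0,-80],[25,35,-80],[30,70,-80],[34,105,-80],[34,137,-80],[34,137,-80],[34,137,-80]]' --turn '[[0,0,0],[0,0,0],[0,0,0],[0,0,0],[0,0,0],[0,0,0],[0,0,0],[0,0,0],[0,0,0],[0,0,0]]' --gripper '[0,0,0,0,0,0,0,0,0,0]'

```text
time: 15.7
eef_pos: [0.6009, 0.2702, 0.2643]
tcp_rot: [[-0.898, 0.439, -0.001], [0.439, 0.898, -0.001], [0.0, -0.001, -1.0]]
wrist_force: [0.6, -0.2, -0.4]
width: -0.0002
```

```bash
cat > look.py <<'E'
import sys
from h import *
k=sys.argv[1]
a=snap("top",f"pics/top{k}.png")[180:315,270:405]; cv2.imwrite(f"pics/top{k}z.png",cv2.resize(a,(594,594))[:,:,::-1])
b=snap("side",f"pics/side{k}.png")[165:350,240:440]; cv2.imwrite(f"pics/side{k}z.png",cv2.resize(b,(640,592))[:,:,::-1])
for n in("top","side"):
  for q in("lever_pivot","lever_tip","block"):
    for r in manip.pinpoint(q,n)[:2]: print(n,q,round(r["p"],2),w(n,r["centre"]).round(4))
E
python3 look.py 8
```

```text
top lever_pivot 0.88 [0.566  0.0912 0.0669]
top lever_tip 0.79 [0.593  0.1484 0.1567]
top block 0.82 [0.6204 0.0686 0.0167]
side lever_pivot 0.61 [0.5639 0.0832 0.0662]
side lever_tip 0.84 [0.5928 0.1457 0.1556]
side block 0.98 [0.6205 0.0717 0.0152]
```

View pics/top8z.png

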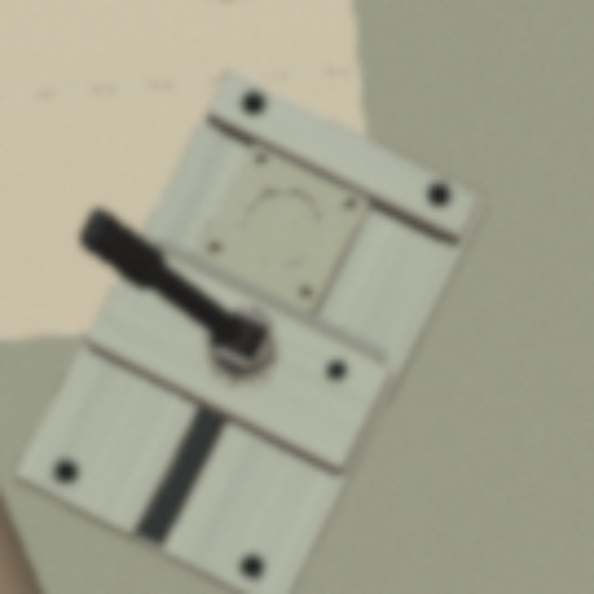

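View pics/side8z.png

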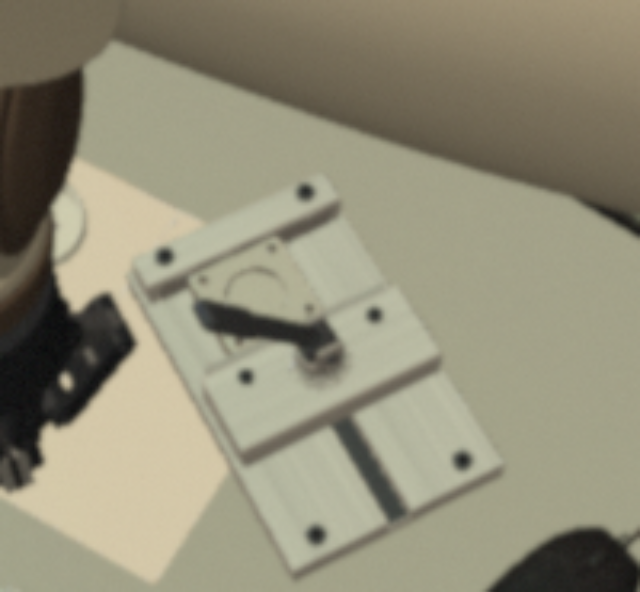

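```bash
python3 - <<'E'
from h import *
from scipy.optimize import least_squares
# lever masks -> fit pivot xy, heading, elevation via projected centreline moments
im={}
ms={}
for n in("top","side"):
    r=manip.masks_of("lever_tip",n)
    print(n,[(round(x["p"],2),int(np.array(x["mask"]).sum())) for x in r[:3]])
    img=cv2.imread(f"pics/{n}8.png").astype(int)
    g=img.sum(2)
    m=np.array(r[0]["mask"]); 
    ys,xs=np.nonzero(m); c=np.c_[xs,ys]; mu=c.mean(0); 
    print(n,mu,xs.min(),xs.max(),ys.min(),ys.max())
    ms[n]=m
def model(q,n):
    x,y,z,h,e=q; pts=[]
    # sample top-half of lever surface box
    out=[]
    d=np.array([np.cos(e)*np.cos(h),np.cos(e)*np.sin(h),np.sin(e)]); l=np.array([-np.sin(h),np.cos(h),0]); u=np.cross(d,l)
    k=np.zeros((480*4,640*4),np.uint8)
    for s0,s1,wd in((8,66,6),(66,112,9)):
        P=[]
        for s in(s0,s1):
            for a in(-wd,wd):
                for b in(-5,5):
                    P.append(proj(n,np.array([x,y,z])+(s*d+a*l+b*u)/1000))
        hull=cv2.convexHull((np.array(P,np.float32)*4+1.5).round().astype(np.int32)); cv2.fillConvexPoly(k,hull,1)
    return cv2.resize(k.astype(np.float32),(640,480),interpolation=cv2.INTER_AREA)
D={}
for n in ms:
    img=cv2.imread(f"pics/{n}8.png").max(2).astype(np.float32)
    mm=cv2.dilate(ms[n].astype(np.uint8),np.ones((7,7)))
    bg=140. ; D[n]=(np.clip((130-img)/80,0,1)*mm,mm)
def cost(q):
    J=0
    for n in D:
        m=cv2.GaussianBlur(model(q,n),(0,0),1.0); J+=((m-D[n][0])**2*D[n][1]).sum()
    return J
from scipy.optimize import minimize
for h0 in(1.05,1.2):
    s=minimize(cost,[.565,.087,.067,h0,.95],method="Nelder-Mead",options=dict(initial_simplex=np.array([[.565,.087,.067,h0,.95]]+[[.565+.004*(i==0),.087+.004*(i==1),.067+.004*(i==2),h0+.06*(i==3),.95+.08*(i==4)] for i in range(5)]),maxiter=400))
    print(s.x.round(4),np.degrees(s.x[3]),s.fun)
E
```

```text
top [(0.58, 363)]
top [306.91735537 243.14049587] 288 329 227 260
side [(0.65, 345)]
side [321.47826087 266.3884058 ] 301 343 258 275Traceback (most recent call last):
  File "<stdin>", line 41, in <module>
    res = _minimize_neldermead(fun, x0, args, callback, bounds=bounds,
                               **options)
    fxr = func(xr)
    fx = function(np.copy(x), *(wrapper_args + args))
  File "<stdin>", line 37, in cost
  File "<stdin>", line 26, in model
  File "h.py", line 8, in proj
    c=cam(n); M=np.linalg.inv(np.array(c["world_from_camera"])); q=M@np.append(P,1)
  File "h.py", line 4, in cam
    return manip.camera_params(n)
           ~~~~~~~~~~~~~~~~~~~^^^
ValueError: time passes only in moves, steps and waits
```

```bash
sed -i 's/^def cam(n):/_C={}\ndef cam(n):/; s/    return manip.camera_params(n)/    if n not in _C: _C[n]=manip.camera_params(n)\n    return _C[n]/' h.py
cat > lev.py <<'E'
import sys
from h import *
from scipy.optimize import minimize
k_=sys.argv[1]; e0=float(sys.argv[2])
def model(q,n):
    x,y,z,h,e=q
    d=np.array([np.cos(e)*np.cos(h),np.cos(e)*np.sin(h),np.sin(e)]); l=np.array([-np.sin(h),np.cos(h),0]); u=np.cross(d,l)
    k=np.zeros((480*4,640*4),np.uint8)
    for s0,s1,wd in((8,66,6),(66,112,9)):
        P=[proj(n,np.array([x,y,z])+(s*d+a*l+b*u)/1000) for s in(s0,s1) for a in(-wd,wd) for b in(-5,5)]
        cv2.fillConvexPoly(k,cv2.convexHull((np.array(P,np.float32)*4+1.5).round().astype(np.int32)),1)
    return cv2.GaussianBlur(cv2.resize(k.astype(np.float32),(640,480),interpolation=cv2.INTER_AREA),(0,0),1.0)
D={}
x0=np.array([.565,.087,.067,1.12,e0])
for n in("top","side"):
    img=cv2.imread(f"pics/{n}{k_}.png").max(2).astype(np.float32)
    roi=cv2.dilate((model(x0,n)>.2).astype(np.uint8),np.ones((15,15)))
    D[n]=(np.clip((125-img)/75,0,1),roi)
cost=lambda q:sum(((model(q,n)-D[n][0])**2*D[n][1]).sum() for n in D)+((q[2]-.067)/.002)**2*.5
for h0 in(1.05,1.2):
    a=x0.copy();a[3]=h0
    s=minimize(cost,a,method="Nelder-Mead",options=dict(initial_simplex=np.vstack([a]+[a+np.eye(5)[i]*[.004,.004,.004,.06,.08][i] for i in range(5)]),maxiter=500))
    print(s.x.round(4),"heading",np.degrees(s.x[3]).round(2),"cost",s.fun.round(2))
E
python3 lev.py 8 .95; python3 st.py
```

```text
[0.5645 0.0848 0.0664 1.1649 0.9472] heading 66.75 cost 205.73
[0.5682 0.0866 0.0635 1.2091 0.9882] heading 69.28 cost 214.15
t 16.2 tcp [0.6011 0.2695 0.2651] psi 153.86 d [ 37.1 182.7] q6 [ 0.42  0.35  0.41  1.63 -0.    0.88] F tool [ 0.6 -0.3  1. ]
bolt in tool xy [ -47.2 -180.4]
```

```bash
cat > ov.py <<'E'
import sys
from h import *
k_=sys.argv[1]; e=float(sys.argv[2]); hs=[float(x) for x in sys.argv[3:]]
out=[]
for n,(r0,r1,c0,c1) in(("top",(215,275,280,345)),("side",(235,295,285,350))):
    im=cv2.resize(cv2.imread(f"pics/{n}{k_}.png")[r0:r1,c0:c1],None,fx=6,fy=6,interpolation=cv2.INTER_CUBIC)
    for h,col in zip(hs,((0,0,255),(0,255,0),(255,0,0))):
        h=np.radians(h);d=np.array([np.cos(e)*np.cos(h),np.cos(e)*np.sin(h),np.sin(e)]); l=np.array([-np.sin(h),np.cos(h),0])
        u=np.cross(d,l); b=5 if u[2]>0 else -5
        P=[proj(n,np.array([.565,.0865,.0665])+(s*d+a*l+b*u)/1000) for s,a in((8,-6),(66,-6),(66,-9),(112,-9),(112,9),(66,9),(66,6),(8,6))]
        P=((np.array(P)-[c0,r0]+.5)*6).round().astype(np.int32); cv2.polylines(im,[P],True,col,1)
    out.append(im)
cv2.imwrite(f"pics/ov{k_}_{hs[0]:.0f}.png",np.hstack(out))
E
python3 ov.py 8 .95 64.15 68
```

```text
(no output)
```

View pics/ov8_64.png

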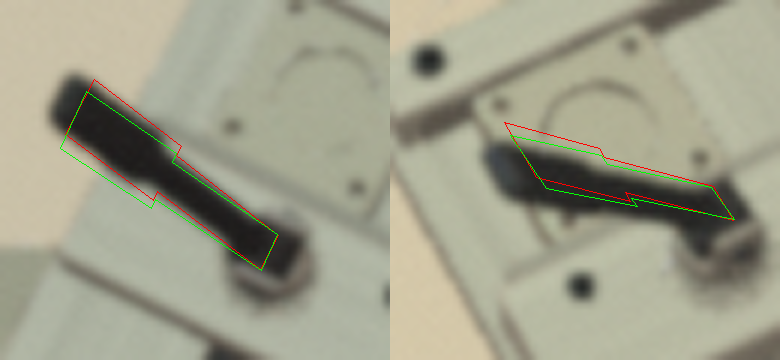

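The top overlay shows the lever's pixel slope at about 38°, against 37° for a snug bolt. With the 10 N stop reaction, I take the bolt as snug. Next I move above the lever.

arm_command --dp '[[-12,-38,0],[-24,-76,0],[-36,-114,0],[-48,-152,0],[-48,-152,0],[-48,-152,20],[-48,-152,40],[-48,-152,40]]' --turn '[[0,0,0],[0,0,0],[0,0,0],[0,0,0],[0,0,0],[0,0,0],[0,0,0],[0,0,0]]' --gripper '[0,0,0,0,0,0,0,0]'

```text
time: 17.0
eef_pos: [0.5764, 0.1123, 0.2223]
tcp_rot: [[-0.898, 0.44, -0.004], [0.44, 0.898, -0.001], [0.003, -0.002, -1.0]]
wrist_force: [-0.8, -0.0, -1.5]
width: 0.0003
```

```bash
python3 st.py; python3 - <<'E'
from h import *
b=snap("side","pics/side9.png")[165:350,240:440]; cv2.imwrite("pics/side9z.png",cv2.resize(b,(640,592))[:,:,::-1])
for e in np.arange(.95,-.11,-.1):
    print(round(e,2),"hc",round(80*np.cos(e)-5*np.sin(e)-12,1),"tcpz",round(66.5+80*np.sin(e)+5*np.cos(e)+73,1))
E
```

```text
t 17.0 tcp [0.5764 0.1123 0.2223] psi 153.88 d [12.4 25.5] q6 [0.19 0.16 0.1  1.51 0.   0.65] F tool [ 0.7 -0.4  1.5]
bolt in tool xy [ -0.1 -28.4]
0.95 hc 30.5 tcpz 207.5
0.85 hc 37.0 tcpz 202.9
0.75 hc 43.1 tcpz 197.7
0.65 hc 48.7 tcpz 191.9
0.55 hc 53.6 tcpz 185.6
0.45 hc 57.9 tcpz 178.8
0.35 hc 61.4 tcpz 171.6
0.25 hc 64.3 tcpz 164.1
0.15 hc 66.4 tcpz 156.4
0.05 hc 67.7 tcpz 148.5
-0.05 hc 68.1 tcpz 140.5
```

View pics/side9z.png

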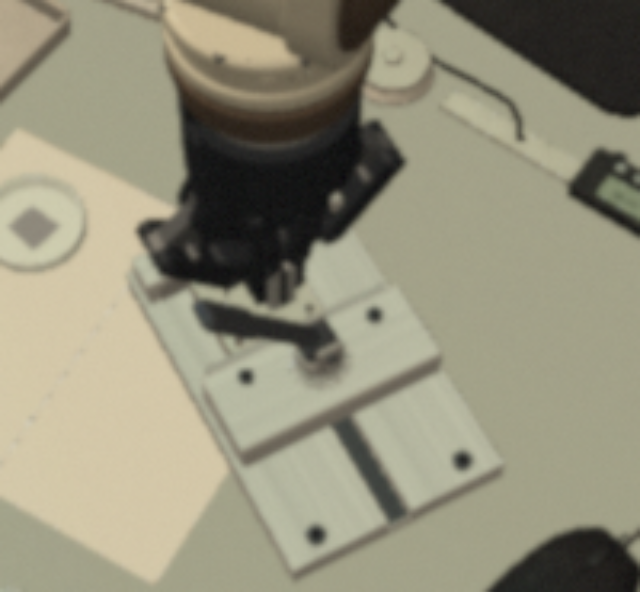

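arm_command --dp '[[0,1,8],[0,2,15],[0,5,17],[0,8,20],[0,12,22],[0,15,25]]' --turn '[[0,0,0],[0,0,0],[0,0,0],[0,0,0],[0,0,0],[0,0,0]]' --gripper '[0,0,0,0,0,0]'

```text
time: 17.65
eef_pos: [0.584, 0.1259, 0.2]
tcp_rot: [[-0.898, 0.44, 0.0], [0.44, 0.898, -0.0], [-0.0, -0.0, -1.0]]
wrist_force: [-1.0, -0.9, 2.7]
width: 0.0002
```

```bash
python3 st.py; python3 - <<'E'
from h import *
b=snap("side","pics/side10.png")[165:350,240:440]; cv2.imwrite("pics/side10z.png",cv2.resize(b,(640,592))[:,:,::-1])
E
```

```text
t 17.65 tcp [0.584  0.1259 0.2   ] psi 153.88 d [20.  39.1] q6 [ 0.21  0.19  0.09  1.47 -0.    0.67] F tool [ 0.5 -1.2 -2.7]
bolt in tool xy [  0.7 -44. ]
```

View pics/side10z.png

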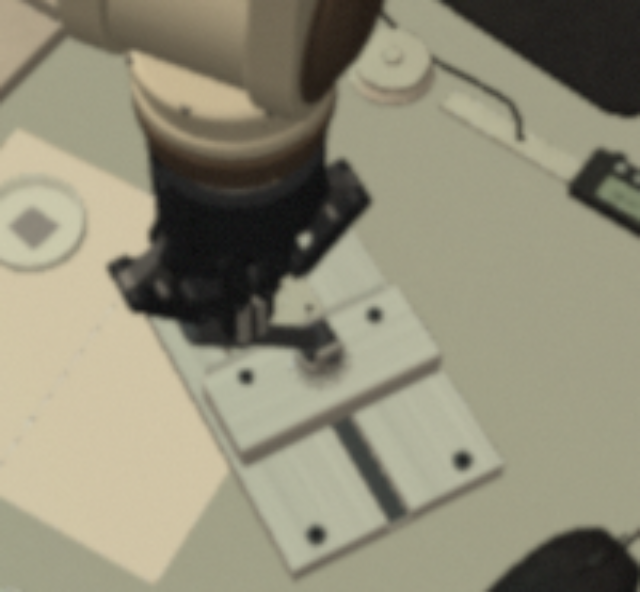

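The fingertips (250,325) just touch the top of the lever. Folding along the arc.

arm_command --dp '[[0,3,5],[0,6,9],[0,8,13],[0,10,17],[0,12,20],[0,14,24],[0,16,27],[0,17,30]]' --turn '[[0,0,0],[0,0,0],[0,0,0],[0,0,0],[0,0,0],[0,0,0],[0,0,0],[0,0,0]]' --gripper '[0,0,0,0,0,0,0,0]'

```text
time: 18.5
eef_pos: [0.592, 0.142, 0.1704]
tcp_rot: [[-0.898, 0.44, 0.002], [0.44, 0.898, 0.002], [-0.001, 0.003, -1.0]]
wrist_force: [1.9, 4.0, 6.6]
width: 0.0001
```

```bash
python3 st.py; python3 - <<'E'
from h import *
b=snap("side","pics/side11.png")[165:350,240:440]; cv2.imwrite("pics/side11z.png",cv2.resize(b,(640,592))[:,:,::-1])
E
```

```text
t 18.5 tcp [0.592  0.142  0.1704] psi 153.92 d [28.  55.2] q6 [0.23 0.22 0.06 1.42 0.   0.69] F tool [ 0.   4.5 -6.6]
bolt in tool xy [  0.9 -61.9]
```

View pics/side11z.png

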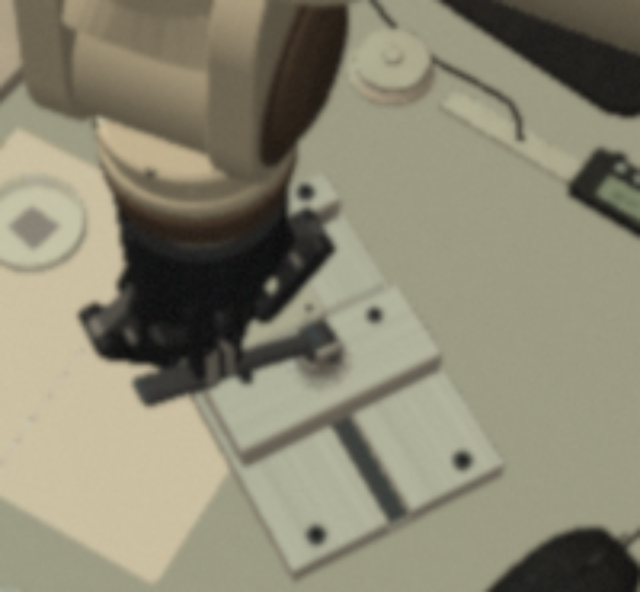

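arm_command --dp '[[0,1,4],[0,2,8],[0,3,12],[0,4,16],[0,5,20],[0,5,23],[0,5,25],[0,5,25]]' --turn '[[0,0,0],[0,0,0],[0,0,0],[0,0,0],[0,0,0],[0,0,0],[0,0,0],[0,0,0]]' --gripper '[0,0,0,0,0,0,0,0]'

```text
time: 19.35
eef_pos: [0.5942, 0.1464, 0.1457]
tcp_rot: [[-0.898, 0.44, 0.002], [0.44, 0.898, 0.002], [-0.001, 0.003, -1.0]]
wrist_force: [0.0, 3.4, 7.6]
width: -0.0
```

arm_command --dp '[[0,0,1],[0,0,2],[0,0,2]]' --turn '[[0,0,0],[0,0,0],[0,0,0]]' --gripper '[0,0,0]'

```text
time: 19.65
eef_pos: [0.5946, 0.1466, 0.145]
tcp_rot: [[-0.898, 0.439, 0.004], [0.439, 0.898, 0.003], [-0.002, 0.004, -1.0]]
wrist_force: [-0.3, 5.3, 14.6]
width: 0.0001
```

```bash
python3 st.py
```

```text
t 19.65 tcp [0.5946 0.1466 0.145 ] psi 153.93 d [30.6 59.8] q6 [0.24 0.23 0.03 1.37 0.   0.7 ] F tool [  2.5   4.7 -14.6]
bolt in tool xy [  1.1 -67.2]
```

Stop felt near the predicted height (145.0 mm against 144.5). Pressing slightly more to be sure.

arm_command --dp '[[0,0,1],[0,0,2],[0,0,2]]' --turn '[[0,0,0],[0,0,0],[0,0,0]]' --gripper '[0,0,0]'

```text
time: 19.95
eef_pos: [0.5949, 0.147, 0.1441]
tcp_rot: [[-0.898, 0.439, 0.006], [0.439, 0.898, 0.004], [-0.003, 0.006, -1.0]]
wrist_force: [-1.1, 6.8, 19.7]
width: 0.0001
```

arm_command --dp '[[0,0,-10],[0,0,-30],[0,0,-60],[0,0,-100],[0,30,-110],[0,70,-110],[0,110,-110],[0,145,-110],[0,145,-110],[0,145,-110]]' --turn '[[0,0,0],[0,0,0],[0,0,0],[0,0,0],[0,0,0],[0,0,0],[0,0,0],[0,0,0],[0,0,0],[0,0,0]]' --gripper '[0,0,0,0,0,0,0,0,0,0]'

```text
time: 20.95
eef_pos: [0.6573, 0.2762, 0.2491]
tcp_rot: [[-0.898, 0.439, -0.002], [0.439, 0.898, -0.001], [0.002, -0.002, -1.0]]
wrist_force: [-0.0, -0.5, -0.1]
width: -0.0001
```

```bash
python3 look.py 12; python3 ov.py 12 0 64.15
```

```text
top lever_pivot 0.79 [0.565  0.0915 0.068 ]
top lever_tip 0.69 [0.6129 0.1874 0.0661]
top block 0.62 [0.6227 0.0725 0.0187]
side lever_pivot 0.97 [0.5628 0.0881 0.0695]
side block 0.67 [0.5722 0.0865 0.0042]
side block 0.57 [0.6197 0.0707 0.0156]
```

View pics/top12z.png

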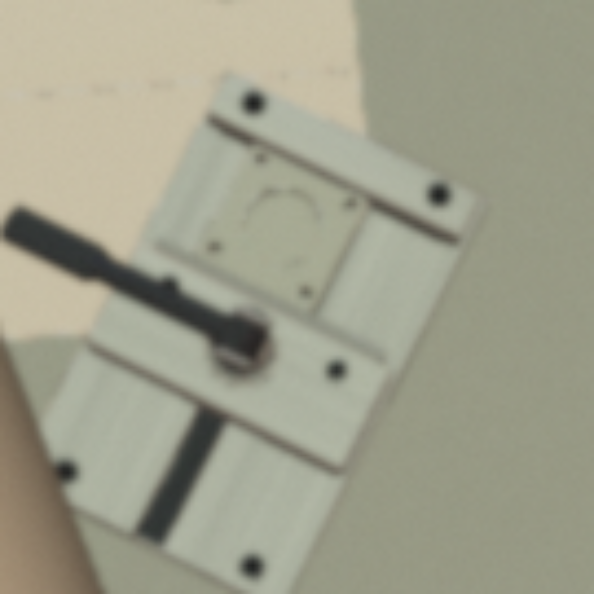

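View pics/side12z.png

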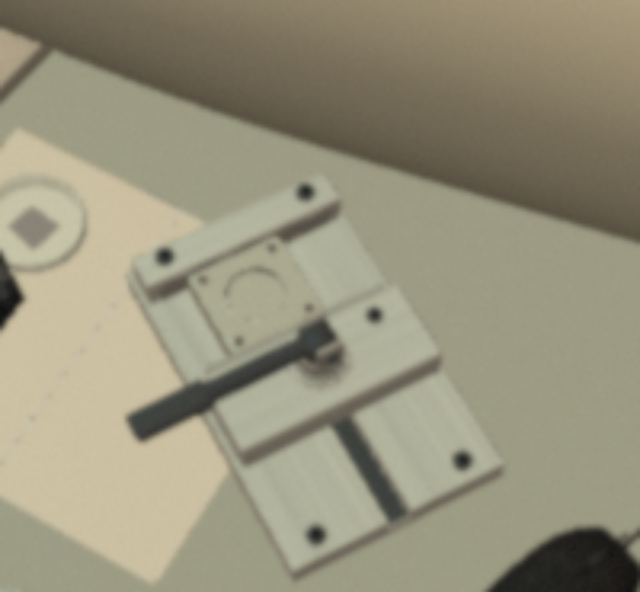

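View pics/ov12_64.png

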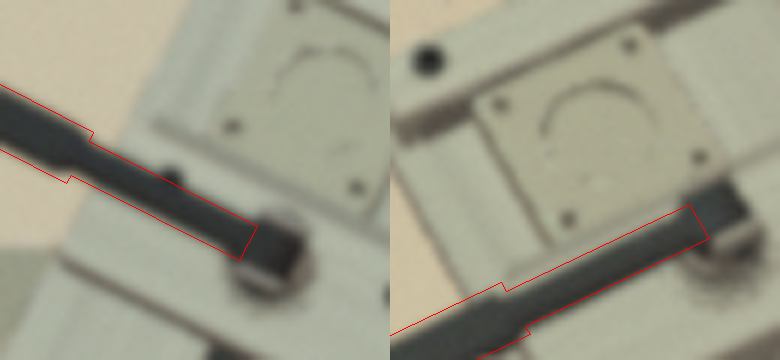

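Both views show the lever flat and parallel to the fence. The top slope is 25.6° against 26.0° for the fence edge. The block is flush between jaw and fence, and the bystanders still visible have not moved. Handing in.

```bash
python3 - <<'E'
from plant import manip
print(manip.sign_off()); print(manip.get_obs()["time"])
E
```

```text
the job is handed in; nothing more can be done
None
the job is handed in; nothing more can be done
```

The sample block is clamped and the job is handed in, at about 21 s of the 64 s allowed. All three steps were done in the order asked.

- **Jaw:** I pushed it up with the closed fingers until the reaction was firm, at about 20 N. The pictures show the block square and flush between jaw and fence.
- **Bolt:** I swung the lever clockwise onto its stop. The push rose to about 10 N, against 2–3 N of free drag. In the top view the folded lever lies within about 0.5° of parallel to the fence edge.
- **Lever:** I folded it flat until it met its stop, at about 20 N. The pressed height was 144.1 mm against 144.5 mm predicted. The last pictures show it level, and the arm was clear when I handed in.

**Checks that failed or disagreed:**
- An image fit of the raised lever was noisy. It put the heading at 67–69° against 64° for snug, so I relied on the stop force and the pixel slopes instead.
- In the last look the side camera's network did not find the lever tip, and its best guess for the block was wrong. The second guess agreed with the top view.
- I did not test the jaw lock by pulling on it.
- I judged the bystanders only from what showed in the pictures. The spanner and spare block were not in the close-ups I viewed at the end.

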